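Tighten the lock ring with the pin spanner

ROBOT

A 7-joint arm with a two-finger parallel gripper is mounted at the origin on the work surface. World frame = base frame: x ahead of the robot, y to its left, z up, the work surface at z = 0. Lengths are in m, angles in rad, forces in N, time in s.
With the tool pointing down it reaches from about 0.4 to 0.75 m from the base axis. Payload 19.5 kg.
Tool frame: the origin (TCP) lies on the centre line of the jaws, within the pads' length; the fingertips stand 17 mm ahead of it and the grasp point (between the pads) lies 2 mm behind it; x points along the fingers, y is the direction in which the jaws open and shut, and the axes are right-handed (so a half turn about x gives the same grasp; the last joint's range is limited). The gripper opens to 85 mm and grips with 20 to 120 N. Pads are 22 mm wide; open, the fingers measure 114 mm over their backs; the gripper's body (76 mm by 85 mm) begins 54 mm behind the grasp point. The pads swing forward as they close: fully open they stand 13 mm farther back than shut.
Start: joints at [1.09, 0.707, -0.028, 1.485, 0.022, 0.951, -0.075], TCP at [0.244, -0.521, 0.217] pointing down, gripper open.
Joint ranges: [-2.71, 2.71], [-0.32, 2.16], [-1.57, 1.52], [0, 2.45], [-1.46, 4.6], [0, 2.02], [-2.83, 2.83]. Speed limits (rad/s): [1.89, 1.89, 2.57, 2.57, 3.01, 3.01, 3.01].

INTERFACE

Orientations are given as [roll, pitch, yaw] about the fixed x, y, z axes, in that order (R = Rz(yaw) Ry(pitch) Rx(roll)).
In Python, from cell import bot gives the robot as it stands. The module is installed in compiled form; this text tells all that it offers.
- The arm moves only by the tool apply_moves, never from a script. Its argument "moves" is a list of rows, each a list of 5 numbers: the shift along the world's x, y, z in units of 50 mm (1.0 is 50 mm), then the turn about the world's z in degrees, then the opening in per cent of the stroke, from 0 (shut) to 100 (fully open). A call has 1 to 12 rows; each row shifts and turns the pose as measured when the row begins; what a row does not reach is not made up. A row lasts 1/10 s, in which the tool goes at most 50 mm and 8.59 degrees, less where a joint would pass 70% of its speed; a pose out of reach is approached as far as the arm can. A call is refused whole if a number of a shift passes 1 or a number of a turn 8.59, either way. A call with a gripper value outside its range is refused whole. The fingers move at their own pace and stop on an object; "newtons" is the grip in N (left out, the last holds). Time passes only in rows, so rows that do not move let the fingers close. It gives the time, the measured TCP pose, the force and the opening at its end, in the units of the state.
- bot.sense(): the state, without advancing time (a new reading comes with each control period).
- bot.read_camera(name): name is "side" or "top"; returns (picture, depth): 480x640x3 uint8, red, green, blue; 480x640 float32, m along the optical axis (not along the pixel's ray), 0 where there is no reading.
- bot.camera_params(name): a dict with "intrinsics" (3x3 intrinsics, pixels), "rvec" (rotation vector, rad) and "tvec" (3), from world to camera coordinates, as OpenCV has them. Camera axes: x right, y down, z forward; pixel columns grow to the right and rows downward; lengths in m; the calibration is good to about 2 mm. A picture is of the moment at which its call begins. camera_params takes no time and is no camera call.
- bot.close_job(): hands the job in, once; it reports no verdict.
The state is a dict: "time": time; "joints": joint angles; "joint_velocities": joint speeds; "effort": joint torques, N m; "position": TCP position; "tcp_rot": TCP orientation; "contact_force": force on the tool from outside, world axes, zero at the start; "moment": the same for the moment, N m; "grip_width": opening from 0.0 (shut) to 1.0 (fully open).
Only numpy, scipy, OpenCV 4.12 (cv2) and the standard library are available. Lean on these libraries where they do the work, as an engineer would, in place of code of your own. Each camera call takes 0.05 s, during which the arm holds its last target. There are 200 camera calls.

TASK

Take the pin spanner out of its wooden rest, seat both of its prongs in the two holes of the lock ring on the clamped latch housing, and with it turn the ring clockwise (seen from above) until it is home against its stop, without forcing it at any time. Then stand the spanner back in the slot of its rest, and leave the other parts on the counter where they are.

Things in the scene. Friction and masses are not known exactly. Their poses are not given: they have to be found in the camera images.
- bench_clamp: Steel bench clamp fixed to the counter (base 130 x 80 x 12 mm, green jaws, knurled knob at its -x end, out to 92 mm), holding an aluminium latch housing 68 x 74 mm, top 55 mm above the counter. Origin: centre of the clamp's underside; z up. Place and yaw vary, left or right of the counter.
- ring_face (a point): Centre of the lock ring's top face, on the clamp's axis, 62 mm above the counter; has the clamp's axes, does not turn. The ring: nickel disc 60 mm across, 7 mm thick, flat on the housing, flush brass plug with keyway in its middle. Two round holes, 7.5 mm wide, chamfered, 7 mm deep (through to the housing), opposite each other, 18 mm from the centre. Over 35 N from the spanner spoils it.
- lock_ring (a joint): Turn of the ring, rad, growing clockwise seen from above: starts at 0 to 0.25, firm stop (home) at 1.2. Stiff (0.14 N m friction), stays where left. Each ring's thread starts elsewhere, so this does not locate the holes: at value 0 the line through them lies anywhere within 0.4 rad, either way, of the clamp's x axis, and turns with the ring. Look, or feel with the prongs.
- tool_rest: Light wooden block fixed to the counter, 86 x 52 x 32 mm, with one slot in its top, 48 mm long along its x axis, 10 mm wide, 14 mm deep. Origin: centre of its underside; z up. Its place and yaw vary.
- pin_spanner: Loose steel pin spanner, 0.15 kg, 64 mm tall, stands prongs down in the rest's slot. Origin: midway between its two prong tips (22 mm above the counter at the start), z up. Prongs at +-18 mm along x, 5 mm thick, 10 mm long. Above: bridge 48 (x) x 14 (y) x 8 mm, resting on the slot's edges; round stem; flat dark grip 46 (x) x 12 (y) mm, 36 to 64 mm above the tips: hold it across its 12 mm.
- prong_a (a point): Tip of the spanner's prong at +x.
- prong_b (a point): Tip of the spanner's prong at -x (the two prongs are alike).
- cylinder_1: Loose nickel lock cylinder, 32 mm across, 32 mm tall, standing. Bystander. Origin: centre of its underside.
- cylinder_2: Loose nickel lock cylinder, 32 mm across, 32 mm tall, standing. Bystander. Origin: centre of its underside.
- cylinder_3: Loose nickel lock cylinder, 32 mm across, 32 mm tall, standing. Bystander. Origin: centre of its underside.
- spacer: Loose red plastic tumbler spacer ring, 30 mm across, 9 mm tall. Bystander. Origin: centre of its underside.
- trunk_clasp: Loose dented aluminium trunk clasp, about 75 x 36 x 13 mm. Bystander. Origin: underside of its plate.
- pin_punch: Loose bronze spring pin punch, 120 mm long, 10 mm thick, lying. Bystander. Origin: underside, near its middle.
Things that resemble listed ones, but are neither listed nor needed, are in the scene too. Several things look just like the tool_rest: the one meant starts farthest to the robot's right.

How it is judged:
By the outcome, as a careful person would: the job done as asked, in the order asked, and still so for the second after the job is handed in, with the robot touching nothing.
It also fails if it takes over 72 s, if anything falls off the work surface, if the arm or the gripper's body presses on something with over 40 N, if the wrist force passes 120 N, or if a joint passes its speed limit or range.

## Working session

There is one attempt and no reset: what is moved stays moved. The work goes in short steps, Python scripts to look and compute and a tool call to move; the robot and the scene stay as the last step left them, time stands still between calls to the robot, and variables do not carry over. Pictures are saved under pics/ and viewed, about 8 in all and at most 12, crops included, and the job is handed in when it is done.

Besides the shell and the picture viewer there is one more tool, called after "Request:" as name(argument=value, ...), one argument or row to a line, values as JSON. apply_moves: Moves the arm, as the interface text tells. Its arguments: {"type":"object","properties":{"moves":{"type":"array","items":{"type":"array","items":{"type":"number"}}},"newtons":{"type":"number"}},"required":["moves"]}

```bash
mkdir -p pics; cat > h.py <<'E'
import numpy as np, cv2
from cell import bot
def cam(n):
    p=bot.camera_params(n); K=np.array(p["intrinsics"]).reshape(3,3); R=cv2.Rodrigues(np.array(p["rvec"],float))[0]; t=np.array(p["tvec"],float).ravel()
    return K,R,t
def shot(n,tag):
    im,d=bot.read_camera(n); np.savez(f"{tag}.npz",im=im,d=d); cv2.imwrite(f"pics/{tag}.png",im[:,:,::-1]); return im,d
def cloud(n,d):
    K,R,t=cam(n); v,u=np.mgrid[:480,:640]
    P=np.stack([(u-K[0,2])/K[0,0]*d,(v-K[1,2])/K[1,1]*d,d],-1)
    return (P-t)@R
def ray(n,u,v,z):
    K,R,t=cam(n); r=np.array([(u-K[0,2])/K[0,0],(v-K[1,2])/K[1,1],1])@R; c=-t@R
    return c+r*(z-c[2])/r[2]
def proj(n,P):
    K,R,t=cam(n); q=K@(R@np.array(P,float)+t); return q[:2]/q[2]
E
python3 - <<'E'
from h import *
for n in("top","side"):
    shot(n,n+"0"); K,R,t=cam(n); print(n,K.tolist(),(-t@R).round(3),R[2].round(3))
print(bot.sense())
E
```

```text
top [[511.25665061257183, 0.0, 314.4783284184282], [0.0, 511.25665061257183, 240.2287941289324], [0.0, 0.0, 1.0]] [ 0.409 -0.03   1.229] [ 0.157  0.016 -0.987]
side [[598.8892092103779, 0.0, 322.47686396422756], [0.0, 598.8892092103779, 243.49521656220526], [0.0, 0.0, 1.0]] [-0.164  0.758  0.73 ] [ 0.601 -0.614 -0.511]
{'time': 0.1, 'joints': array([ 1.09031579,  0.70703637, -0.02762908,  1.4849648 ,  0.02196257,
        0.9508969 , -0.07550337]), 'joint_velocities': array([-0.00102315,  0.00046578,  0.00036247, -0.0029505 ,  0.00128459,
       -0.00050072,  0.000189  ]), 'effort': array([ 4.37334136e-03, -8.84275961e+01,  1.23743199e+00, -2.36447275e+01,
        1.71060953e-02,  5.11721519e-03, -9.61237993e-05]), 'position': array([ 0.2441849 , -0.52029031,  0.21697366]), 'tcp_rot': array([-1.57816857,  1.56979118,  2.00218818]), 'contact_force': array([-0.03087595, -0.83923332,  0.55808934]), 'moment': array([ 0.00498841, -0.01937234, -0.04208504]), 'grip_width': 1.0012282352824655}
```

View pics/top0.png

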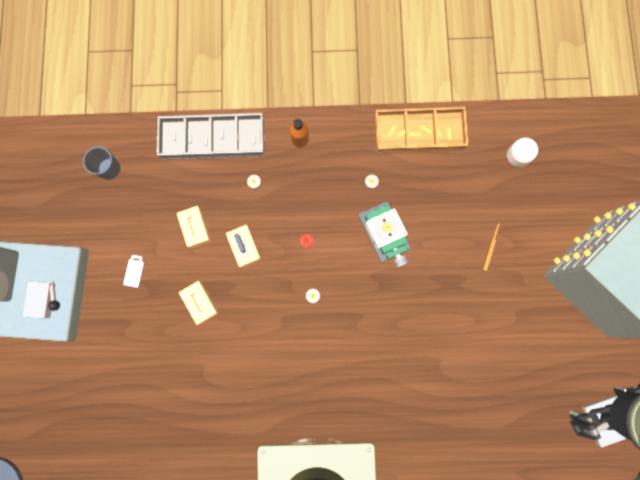

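View pics/side0.png

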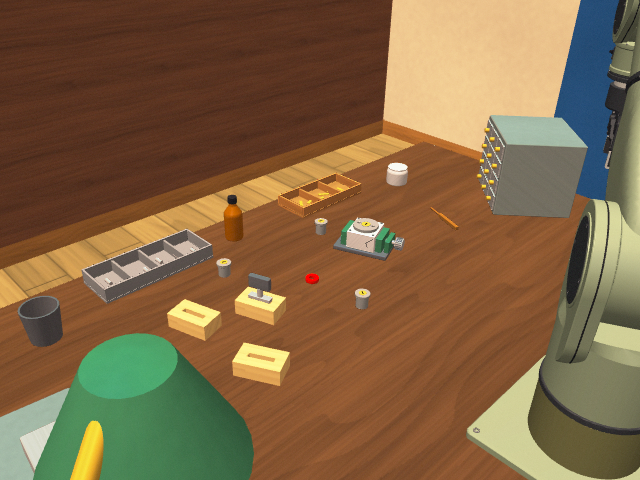

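Three look-alike rests appear in the top view: (193,227), (243,245) and (198,303). The one farthest right is (243,245), and it also holds the spanner. I'll confirm it in an enlarged crop together with the ring.

```bash
python3 - <<'E'
from h import *
f=np.load("top0.npz"); im=f["im"]; P=cloud("top",f["d"])
a=cv2.resize(im[215:275,213:273],(400,400),interpolation=cv2.INTER_CUBIC)
b=cv2.resize(im[200:260,357:417],(400,400),interpolation=cv2.INTER_CUBIC)
g=np.load("side0.npz")["im"]
c=cv2.resize(g[265:325,230:290],(400,200+200),interpolation=cv2.INTER_CUBIC)
cv2.imwrite("pics/c1.png",np.hstack([a,b])[:,:,::-1])
def rect(box,lo,hi,tag):
    v0,v1,u0,u1=box; Q=P[v0:v1,u0:u1].reshape(-1,3); Q=Q[(Q[:,2]>lo)&(Q[:,2]<hi)]
    r=cv2.minAreaRect(Q[:,:2].astype(np.float32)*1000); print(tag,len(Q),r,Q.mean(0).round(4))
rect((215,275,213,273),.026,.038,"rest")
rect((215,275,213,273),.02,.1,"rest all")
rect((215,275,213,273),.075,.1,"grip")
rect((195,265,350,420),.045,.059,"housing")
rect((195,265,350,420),.058,.07,"ring")
rect((195,255,350,400),.006,.02,"base")
E
```

```text
rest 636 ((591.8722534179688, 160.88108825683594), (87.26763153076172, 52.31254959106445), 20.750503540039062) [0.5903 0.1593 0.0325]
rest all 813 ((591.8770751953125, 160.7993927001953), (87.24142456054688, 52.37942123413086), 20.919586181640625) [0.5897 0.1589 0.0406]
grip 112 ((591.3142700195312, 160.85855102539062), (46.145198822021484, 12.586134910583496), 22.80112648010254) [0.5907 0.1604 0.0854]
housing 798 ((601.6248779296875, -186.89239501953125), (140.13072204589844, 75.2122802734375), 22.57076072692871) [ 0.6148 -0.1791  0.0522]
ring 544 ((619.2481079101562, -178.93255615234375), (65.79025268554688, 71.16967010498047), 22.20661735534668) [ 0.6196 -0.1787  0.0623]
base 289 ((637.527099609375, -155.91635131835938), (117.1349105834961, 146.25682067871094), 87.7864761352539) [ 0.6385 -0.1519  0.0119]
```

View pics/c1.png

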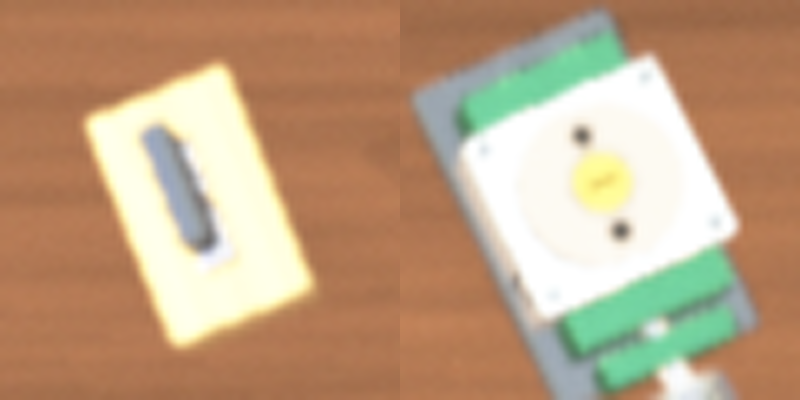

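```bash
cat >> h.py <<'E'
from scipy.spatial.transform import Rotation as Ro
def st():
    s=bot.sense(); R=Ro.from_euler("xyz",s["tcp_rot"]).as_matrix()
    print("t",round(s["time"],2),"p",np.round(s["position"],4),"x",R[:,0].round(3),"yawY",round(np.degrees(np.arctan2(R[1,1],R[0,1])),2),"F",np.round(s["contact_force"],2),"M",np.round(s["moment"],3),"w",round(s["grip_width"],3),"q",np.round(s["joints"],2)); return s
def holes(im,n="top",c=(387,227),r=9,z=.062):
    g=im.astype(float).sum(2); v,u=np.mgrid[:480,:640]
    m=((u-c[0])**2+(v-c[1])**2<r*r)&(g<380)
    k,l,s,ce=cv2.connectedComponentsWithStats(m.astype(np.uint8)); out=[]
    for i in range(1,k):
        w=np.where(l==i); 
        wt=np.clip(650-g[w],0,None); 
        out.append((s[i,4],ray(n,(w[1]*wt).sum()/wt.sum(),(w[0]*wt).sum()/wt.sum(),z)))
    return out
E
python3 - <<'E'
from h import *
st()
im=np.load("top0.npz")["im"]
h=holes(im); 
for s,p in h: print(s,p.round(4))
# plug: yellow
hs=cv2.cvtColor(im,cv2.COLOR_RGB2HSV); m=(hs[...,1]>60)&(hs[...,0]<40); m[:, :375]=0;m[:,400:]=0;m[:217]=0;m[238:]=0
v,u=np.where(m); print("plug",len(u),ray("top",u.mean(),v.mean(),.062))
g=im.sum(2).astype(int); print(g[217:238,376:400])
E
```

```text
t 0.1 p [ 0.2442 -0.5203  0.217 ] x [-0.     0.001 -1.   ] yawY -64.86 F [-0.03 -0.84  0.56] M [ 0.005 -0.019 -0.042] w 1.001 q [ 1.09  0.71 -0.03  1.48  0.02  0.95 -0.08]
1 [ 0.6372 -0.1735  0.062 ]
2 [ 0.604  -0.1846  0.062 ]
plug 62 [ 0.62089319 -0.17926817  0.062     ]
[[762 763 762 760 756 750 747 736 733 739 743 745 745 745 745 745 748 751
  758 762 765 765 759 646]
 [765 764 759 753 746 743 729 682 671 706 734 745 744 745 745 745 745 746
  748 755 762 765 763 734]
 [765 760 750 746 744 738 694 519 450 603 718 741 745 745 744 745 745 745
  745 746 755 762 765 761]
 [761 753 746 745 744 736 661 429 327 524 711 740 745 744 745 745 744 745
  745 745 747 757 764 763]
 [756 748 745 745 745 739 703 577 487 600 713 734 737 741 742 745 745 745
  745 745 744 750 761 765]
 [750 745 746 746 745 743 737 706 650 671 705 716 718 726 736 743 745 745
  745 744 744 746 757 764]
 [748 748 746 746 746 746 740 721 685 674 675 677 685 693 713 733 743 745
  745 745 745 746 751 761]
 [746 745 745 745 746 745 733 706 676 665 664 664 661 667 682 723 740 745
  745 745 745 745 746 758]
 [746 746 745 746 
[... 595 characters left out ...]
47 746 745 746 746 745 736 718 700 695 689 689 693 711 733 743 745
  745 744 745 745 752 761]
 [741 746 746 746 746 746 746 745 739 731 727 719 701 679 683 721 740 745
  746 745 745 746 757 764]
 [743 743 746 746 745 746 745 746 745 744 741 733 675 531 502 649 731 745
  745 746 745 749 760 765]
 [746 733 743 745 745 746 746 745 746 747 745 731 617 378 331 550 720 745
  745 746 749 757 764 765]
 [759 734 736 744 746 746 746 745 746 746 745 736 661 476 442 615 727 745
  746 747 757 762 765 765]
 [765 759 742 736 743 745 745 745 746 747 748 746 729 672 655 711 741 745
  746 754 762 765 765 765]
 [765 765 759 739 731 739 742 745 746 746 748 749 746 736 734 743 749 748
  750 761 765 765 765 762]]
```

```bash
cat >> h.py <<'E'
def hc(im,c,n="top",z=.062,r=3.6,base=735,rng=None):
    g=im.astype(float).sum(2); v,u=np.mgrid[:480,:640]
    for _ in range(4):
        m=((u-c[0])**2+(v-c[1])**2<r*r); w=np.clip(base-25-g,0,None)*m; c=((w*u).sum()/w.sum(),(w*v).sum()/w.sum())
    return c,ray(n,*c,z)
E
python3 - <<'E'
from h import *
im=np.load("top0.npz")["im"]
ca,a=hc(im,(384,220),r=3); cb,b=hc(im,(389.5,234),r=3)
d=a-b; print(ca,cb,a.round(4),b.round(4),((a+b)/2).round(4),np.hypot(*d[:2]),np.degrees(np.arctan2(d[1],d[0])))
P=cloud("top",np.load("top0.npz")["d"])
g=im.astype(int)
# side view of holes
f=np.load("side0.npz")
print(proj("side",[.62,-.179,.062]))
# housing rect from top: z .05-.066
Q=P[195:265,350:420].reshape(-1,3); Q=Q[(Q[:,2]>.0595)&(Q[:,2]<.066)]
c=Q[:,:2].mean(0)
for _ in range(5):
    k=np.hypot(*(Q[:,:2]-c).T)<.033; c=cv2.minEnclosingCircle(Q[k,:2].astype(np.float32)); rr=c[1]; c=np.array(c[0])
print("ring",c,rr)
# grip centre at top z
Q=P[215:275,213:273].reshape(-1,3); Q=Q[Q[:,2]>.078]; print(len(Q),cv2.minAreaRect(Q[:,:2].astype(np.float32)*1000),Q[:,2].mean())
E
```

```text
(np.float64(383.84705882352944), np.float64(219.98729411764705)) (np.float64(389.6138482023968), np.float64(234.09542831779848)) [ 0.6373 -0.1731  0.062 ] [ 0.6037 -0.1848  0.062 ] [ 0.6205 -0.1789  0.062 ] 0.03553064248810776 19.17304423697987
[364.26400143 223.56948294]
ring [ 0.61944723 -0.17807576] 0.031573083251714706
122 ((504.10205078125, 77.16129302978516), (286.6841735839844, 23.926586151123047), 43.672271728515625) 0.2168982254538375
```

Request:
apply_moves(
  moves=[
    [0.4,0.9,0,0,100],
    [0.4,0.9,0,0,100],
    [0.4,0.9,0,0,100],
    [0.5,0.9,0,0,100],
    [0.5,0.9,0,0,100],
    [0.5,0.9,0,0,100],
    [0.5,0.9,0,0,100],
    [0.5,0.9,0,0,100],
    [0.5,0.9,0,0,100],
    [0.5,0.9,0,0,100],
    [0.5,0.9,0,0,100],
    [0.5,0.9,0,-4,100],
  ],
)

```text
time: 1.3
position: [0.5164, 0.0104, 0.215]
tcp_rot: [-0.593, 1.567, 2.907]
contact_force: [0.7, -1.0, 0.4]
grip_width: 0.998
```

Request:
apply_moves(
  moves=[
    [0.4,0.8,0,0,100],
    [0.4,0.8,0,0,80],
    [0.4,0.8,0,0,60],
    [0.3,0.6,0,0,50],
    [0,0,0,0,50],
    [0,0,0,0,50],
  ],
)

```text
time: 1.9
position: [0.5931, 0.1748, 0.2123]
tcp_rot: [-0.593, 1.564, 2.913]
contact_force: [-1.1, -1.6, -0.0]
grip_width: 0.503
```

```bash
python3 - <<'E'
from h import *
st()
E
```

```text
t 1.9 p [0.5931 0.1748 0.2123] x [-0.007  0.002 -1.   ] yawY -69.12 F [-1.13 -1.57 -0.01] M [-0.066 -0.008 -0.018] w 0.503 q [-0.39  0.79  0.13  1.31 -0.11  1.05 -1.45]
```

Request:
apply_moves(
  moves=[
    [-0.03,-0.28,0,0,50],
    [0,0,-0.8,0,50],
    [0,0,-0.6,0,50],
    [0,0,0,0,50],
  ],
)

```text
time: 2.3
position: [0.5911, 0.1544, 0.1416]
tcp_rot: [-0.37, 1.565, 3.132]
contact_force: [0.1, -0.2, 0.7]
grip_width: 0.504
```

```bash
python3 - <<'E'
from h import *
st(); im,_=shot("top","t1"); im2,_=shot("side","s1")
a=cv2.resize(im[195:275,203:283],(400,400),interpolation=cv2.INTER_CUBIC)
b=cv2.resize(im2[235:335,210:310],(400,400),interpolation=cv2.INTER_CUBIC)
cv2.imwrite("pics/c2.png",np.hstack([a,b])[:,:,::-1])
E
```

```text
t 2.3 p [0.5911 0.1544 0.1416] x [-0.005  0.    -1.   ] yawY -69.36 F [ 0.14 -0.18  0.68] M [ 0.004  0.011 -0.031] w 0.504 q [-0.36  0.86  0.11  1.43 -0.12  0.86 -1.42]
```

View pics/c2.png

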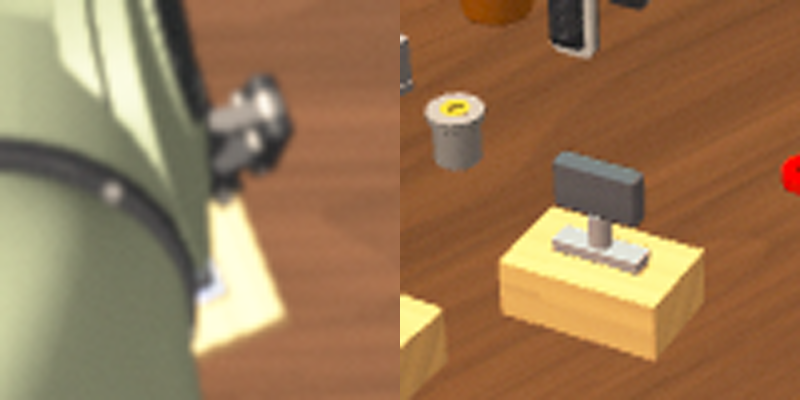

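```bash
python3 - <<'E'
from h import *
print(proj("side",[.5915,.1608,.086]),proj("side",[.5915,.1608,.058]),proj("side",[.6205,-.179,.062]))
f=np.load("side0.npz"); P=cloud("side",f["d"]); g=f["im"]
Q=P[255:320,225:295].reshape(-1,3); Q=Q[(Q[:,2]>.06)&(Q[:,2]<.09)]
print(cv2.minAreaRect(Q[:,:2].astype(np.float32)*1000), Q[:,2].max())
for z in(.084,.08,.07): q=Q[abs(Q[:,2]-z)<.0025]; print(z,len(q),q.mean(0).round(4),cv2.minAreaRect(q[:,:2].astype(np.float32)*1000))
b=cv2.resize(g[190:260,325:415],(792,616),interpolation=cv2.INTER_CUBIC)[:600]
cv2.imwrite("pics/c3.png",b[:,:,::-1])
E
```

```text
[258.01737998 275.26647775] [258.43793066 287.24790996] [364.10318471 223.49204798]
((586.8751831054688, 162.1819305419922), (46.16489028930664, 15.901899337768555), 22.166603088378906) 0.08853018601752534
0.084 93 [0.5863 0.1626 0.0845] ((587.0770874023438, 162.26417541503906), (45.53724670410156, 15.901899337768555), 22.166603088378906)
0.08 50 [0.5848 0.1647 0.0799] ((585.9816284179688, 164.49578857421875), (45.69127655029297, 10.582412719726562), 26.414918899536133)
0.07 42 [0.5818 0.164  0.07  ] ((584.7258911132812, 164.95462036132812), (44.24457550048828, 6.569671630859375), 24.648351669311523)
```

View pics/c3.png

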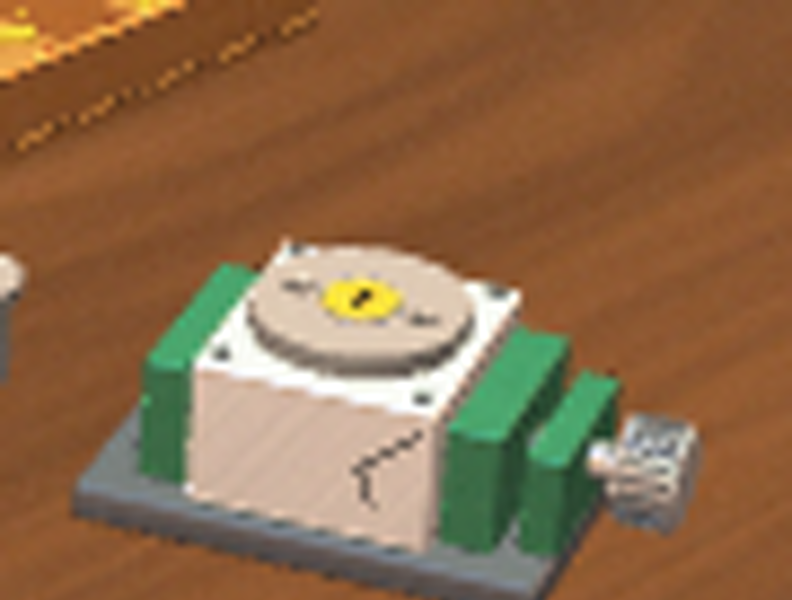

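Request:
apply_moves(
  moves=[
    [0,0.14,-0.7,0,50],
    [0,0,-0.5,0,50],
    [0,0,0,0,50],
    [0,0,-0.05,0,50],
  ],
)

```text
time: 2.8
position: [0.5964, 0.1614, 0.0893]
tcp_rot: [-3.081, 1.561, 0.419]
contact_force: [0.5, 0.9, 0.3]
grip_width: 0.501
```

```bash
python3 - <<'E'
from h import *
s=st(); im2,_=shot("side","s2"); 
b=cv2.resize(im2[240:320,210:310],(750,600),interpolation=cv2.INTER_CUBIC)
cv2.imwrite("pics/c4.png",b[:,:,::-1])
E
```

```text
t 2.8 p [0.5964 0.1614 0.0893] x [ 0.009  0.004 -1.   ] yawY -69.45 F [0.45 0.9  0.25] M [-0.017  0.043 -0.   ] w 0.501 q [-0.36  0.93  0.1   1.47 -0.13  0.74 -1.42]
```

View pics/c4.png

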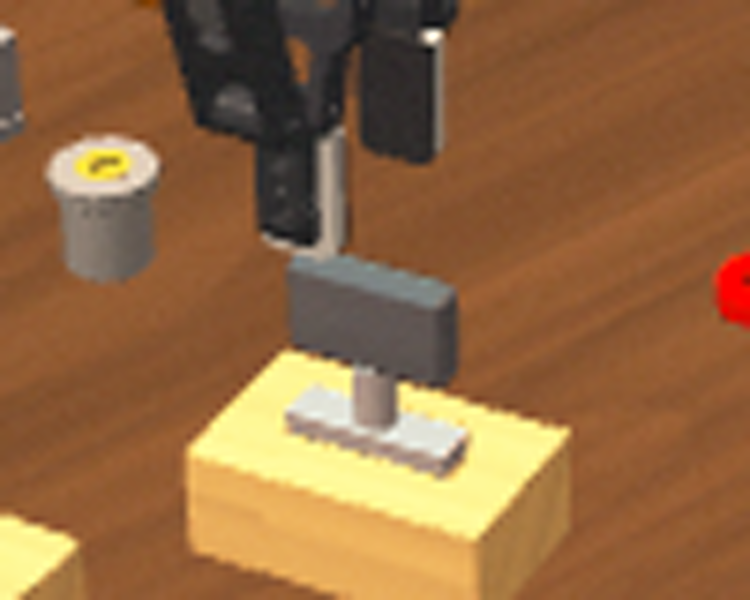

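```bash
python3 - <<'E'
from h import *
p=np.array([.5964,.1614,.0893]); y=np.array([np.cos(np.radians(-69.45)),np.sin(np.radians(-69.45)),0])
for dz in(-.017,-.013,0,.01):
    for s in(-1,0,1):
        q=proj("side",p+y*s*.0215+[0,0,dz]); print(dz,s,((q-[210,240])*7.5).round(0),end=" ")
    print()
print(((proj("side",[.5915,.1608,.086])-[210,240])*7.5).round())
E
```

```text
-0.017 -1 [305. 344.] -0.017 0 [348. 302.] -0.017 1 [389. 260.] 
-0.013 -1 [305. 331.] -0.013 0 [347. 289.] -0.013 1 [389. 248.] 
0 -1 [303. 289.] 0 0 [346. 247.] 0 1 [387. 206.] 
0.01 -1 [301. 256.] 0.01 0 [345. 214.] 0.01 1 [386. 174.] 
[360. 264.]
```

```bash
python3 - <<'E'
from h import *
f=np.load("s2.npz"); P=cloud("side",f["d"])
for x,y in((270,225),(300,230),(330,235),(375,145),(400,150),(430,150),(300,265),(373,275),(440,295),(373,400)):
    u,v=int(210+x/7.5),int(240+y/7.5); print((x,y),(u,v),P[v,u].round(4))
E
```

```text
(270, 225) (246, 270) [0.5838 0.1946 0.1168]
(300, 230) (250, 270) [0.5738 0.193  0.121 ]
(330, 235) (254, 271) [0.5733 0.1843 0.1152]
(375, 145) (260, 259) [0.6071 0.1422 0.1077]
(400, 150) (263, 260) [0.601  0.1398 0.1072]
(430, 150) (267, 260) [0.5923 0.137  0.1101]
(300, 265) (250, 275) [0.6051 0.1696 0.0839]
(373, 275) (259, 276) [0.5868 0.1622 0.0873]
(440, 295) (268, 279) [0.5722 0.1522 0.083 ]
(373, 400) (259, 293) [0.5817 0.1677 0.0528]
```

```bash
python3 - <<'E'
from h import *
st(); im2,d=shot("side","s3"); st(); P=cloud("side",d)
Q=P[240:290,225:300].reshape(-1,3); 
m=(Q[:,2]>.088)&(Q[:,2]<.2)&(Q[:,0]>.5)&(Q[:,0]<.65); Q=Q[m]; print(len(Q),np.percentile(Q[:,2],[0,5,20]))
for s,e in((.165,.22),(.11,.155)):
    q=Q[(Q[:,1]>s)&(Q[:,1]<e)]; lo=np.percentile(q[:,2],2); k=q[q[:,2]<lo+.012]; print(lo.round(4),k.mean(0).round(4),k.min(0).round(4),k.max(0).round(4))
E
```

```text
t 2.85 p [0.5962 0.1613 0.0888] x [ 0.009  0.004 -1.   ] yawY -69.45 F [-0.17 -0.19 -0.33] M [-0.027 -0.028 -0.002] w 0.499 q [-0.36  0.93  0.1   1.47 -0.13  0.74 -1.42]
t 2.9 p [0.5961 0.1614 0.0888] x [ 0.009  0.004 -1.   ] yawY -69.45 F [0.66 0.26 0.12] M [-0.024  0.001 -0.025] w 0.502 q [-0.36  0.93  0.1   1.47 -0.13  0.74 -1.42]
832 [0.08800044 0.11025002 0.12385462]
0.109 [0.5801 0.1867 0.114 ] [0.5738 0.1762 0.1038] [0.5912 0.1954 0.1207]
0.1067 [0.6013 0.1398 0.112 ] [0.59   0.1331 0.1043] [0.6138 0.1452 0.1182]
```

```bash
python3 - <<'E'
from h import *
def tips(d,tag):
    P=cloud("side",d); Q=P[200:300,215:310].reshape(-1,3); Q=Q[(Q[:,2]>.09)&(Q[:,2]<.25)&(Q[:,0]>.5)&(Q[:,0]<.65)]
    for s,e in((.165,.22),(.11,.155)):
        q=Q[(Q[:,1]>s)&(Q[:,1]<e)]; lo=np.percentile(q[:,2],2); k=q[q[:,2]<lo+.01]; print(tag,lo.round(4),k.mean(0).round(4))
for t in("s1","s2","s3"): tips(np.load(t+".npz")["d"],t)
st(); _,d=shot("side","s4"); tips(d,"s4")
T=cloud("top",np.load("t1.npz")["d"]); 
print(T[219:224,250:258].reshape(-1,3)[::6].round(3))
E
```

```text
s1 0.1638 [0.5766 0.1802 0.1675]
s1 0.162 [0.597  0.1333 0.1667]
s2 0.1153 [0.58   0.1882 0.117 ]
s2 0.1088 [0.6009 0.1398 0.1123]
s3 0.1134 [0.5802 0.187  0.1149]
s3 0.108 [0.6014 0.1399 0.1119]
t 2.9 p [0.5961 0.1614 0.0888] x [ 0.009  0.004 -1.   ] yawY -69.45 F [0.66 0.26 0.12] M [-0.024  0.001 -0.025] w 0.502 q [-0.36  0.93  0.1   1.47 -0.13  0.74 -1.42]
s4 0.1133 [0.5798 0.1877 0.1155]
s4 0.1085 [0.6008 0.14   0.1119]
[[0.608 0.109 0.263]
 [0.608 0.098 0.259]
 [0.608 0.103 0.253]
 [0.606 0.107 0.253]
 [0.604 0.111 0.251]
 [0.602 0.098 0.26 ]
 [0.603 0.103 0.249]]
```

Request:
apply_moves(
  moves=[
    [-0.1,0,-0.25,0,50],
    [0,0,-0.25,0,50],
    [0,0,0,0,50],
  ],
)

```text
time: 3.25
position: [0.5924, 0.1617, 0.0658]
tcp_rot: [-3.111, 1.557, 0.389]
contact_force: [-0.2, 0.1, 1.0]
grip_width: 0.497
```

```bash
python3 - <<'E'
from h import *
st(); im2,d=shot("side","s5"); P=cloud("side",d); 
b=cv2.resize(im2[240:320,210:310],(750,600),interpolation=cv2.INTER_CUBIC)
cv2.imwrite("pics/c5.png",b[:,:,::-1])
E
```

```text
t 3.25 p [0.5924 0.1617 0.0658] x [ 0.012  0.005 -1.   ] yawY -69.45 F [-0.19  0.09  1.01] M [ 0.003 -0.023  0.042] w 0.497 q [-0.36  0.96  0.1   1.5  -0.13  0.67 -1.42]
```

View pics/c5.png

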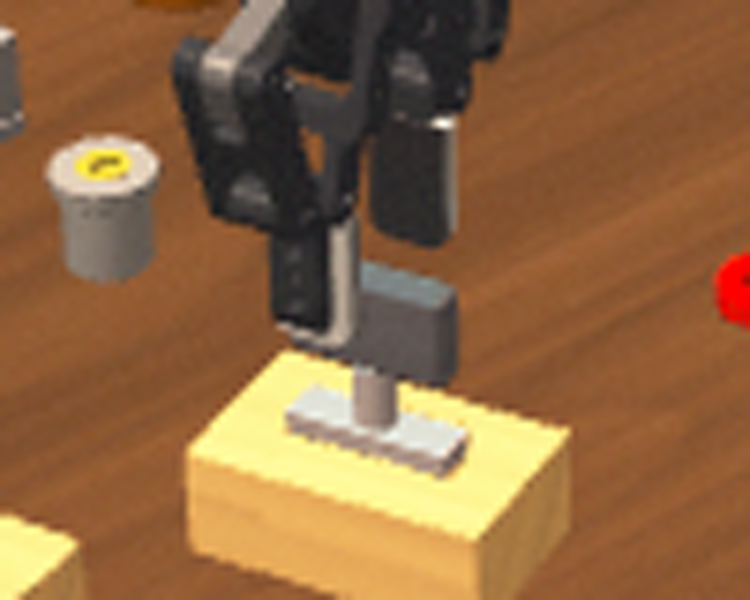

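Request:
apply_moves(
  moves=[
    [-0.03,-0.02,-0.25,0,50],
    [0,0,-0.25,0,50],
    [0,0,0,0,50],
  ],
)

```text
time: 3.6
position: [0.5918, 0.1607, 0.0405]
tcp_rot: [-3.132, 1.555, 0.368]
contact_force: [0.6, -0.4, 1.0]
grip_width: 0.499
```

```bash
python3 - <<'E'
from h import *
st(); im2,d=shot("side","s6")
b=cv2.resize(im2[240:320,210:310],(750,600),interpolation=cv2.INTER_CUBIC)
cv2.imwrite("pics/c6.png",b[:,:,::-1])
E
```

```text
t 3.6 p [0.5918 0.1607 0.0405] x [ 0.014  0.006 -1.   ] yawY -69.46 F [ 0.58 -0.4   1.03] M [-0.04  -0.003 -0.054] w 0.499 q [-0.36  1.    0.09  1.52 -0.13  0.62 -1.42]
```

View pics/c6.png

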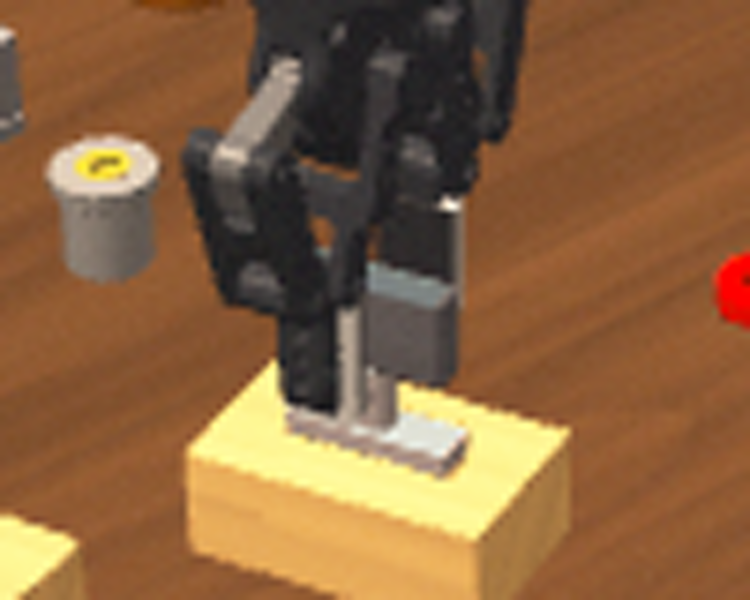

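Request:
apply_moves(
  moves=[
    [0,0,0,0,30],
    [0,0,0,0,15],
    [0,0,0,0,0],
    [0,0,0,0,0],
    [0,0,0,0,0],
  ],
  newtons=50,
)

```text
time: 4.15
position: [0.5926, 0.1608, 0.0421]
tcp_rot: [3.141, 1.554, 0.357]
contact_force: [0.5, 0.1, -1.2]
grip_width: 0.13
```

```bash
python3 - <<'E'
from h import *
st()
E
```

```text
t 4.15 p [0.5926 0.1608 0.0421] x [ 0.016  0.006 -1.   ] yawY -69.46 F [ 0.47  0.1  -1.24] M [ 0.001  0.102 -0.07 ] w 0.13 q [-0.36  0.99  0.09  1.52 -0.13  0.62 -1.42]
```

Request:
apply_moves(
  moves=[
    [0,0,0.2,0,0],
    [0,0,0.4,0,0],
    [0,0,0.7,0,0],
    [0,0,0.7,0,0],
    [0,0,0.2,0,0],
  ],
)

```text
time: 4.65
position: [0.5913, 0.1603, 0.1573]
tcp_rot: [3.141, 1.556, 0.358]
contact_force: [0.6, -1.0, -1.9]
grip_width: 0.134
```

```bash
python3 - <<'E'
from h import *
st()
E
```

```text
t 4.65 p [0.5913 0.1603 0.1573] x [ 0.014  0.005 -1.   ] yawY -69.47 F [ 0.6  -1.04 -1.91] M [ 0.004  0.019 -0.003] w 0.134 q [-0.37  0.83  0.12  1.44 -0.12  0.86 -1.43]
```

Request:
apply_moves(
  moves=[
    [0.05,-0.4,0,0,0],
    [0.05,-0.7,0,0,0],
    [0.05,-0.7,0,0,0],
    [0.05,-0.7,0,0,0],
    [0.05,-0.7,0,0,0],
    [0.05,-0.7,0,0,0],
    [0.05,-0.7,0,0,0],
    [0.05,-0.7,0,0,0],
    [0.05,-0.6,0,-1,0],
    [0.05,-0.4,0,0,0],
    [0,0,0,0,0],
  ],
)

```text
time: 5.75
position: [0.6142, -0.1664, 0.1625]
tcp_rot: [3.136, 1.553, 0.337]
contact_force: [-0.4, 1.0, -1.0]
grip_width: 0.127
```

```bash
python3 - <<'E'
from h import *
st()
E
```

```text
t 5.75 p [ 0.6142 -0.1664  0.1625] x [ 0.017  0.006 -1.   ] yawY -70.37 F [-0.43  1.02 -0.95] M [-0.029 -0.01   0.031] w 0.127 q [ 0.2   0.86  0.05  1.33 -0.06  0.94 -0.96]
```

Request:
apply_moves(
  moves=[
    [0.12,-0.25,-0.4,0,0],
    [0,0,-0.5,-0.5,0],
    [0,0,-0.35,0,0],
    [0,0,0,0,0],
  ],
)

```text
time: 6.15
position: [0.6202, -0.178, 0.0992]
tcp_rot: [-3.126, 1.551, 0.349]
contact_force: [0.4, -0.2, -1.6]
grip_width: 0.13
```

```bash
python3 - <<'E'
from h import *
st(); i1,d1=shot("side","s7"); i2,d2=shot("top","t7")
a=cv2.resize(i1[170:250,315:415],(500,400),interpolation=cv2.INTER_CUBIC)
b=cv2.resize(i2[200:260,365:410],(300,400),interpolation=cv2.INTER_CUBIC)
cv2.imwrite("pics/c7.png",np.hstack([a,b])[:,:,::-1])
E
```

```text
t 6.15 p [ 0.6202 -0.178   0.0992] x [ 0.018  0.007 -1.   ] yawY -70.88 F [ 0.37 -0.23 -1.57] M [-0.048  0.047  0.074] w 0.13 q [ 0.22  0.95  0.05  1.35 -0.07  0.82 -0.95]
```

View pics/c7.png

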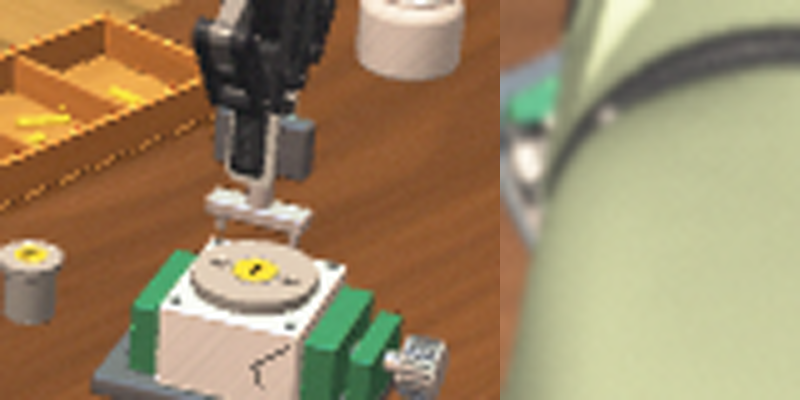

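```bash
python3 - <<'E'
from h import *
i=np.load("s7.npz")["im"]
a=cv2.resize(i[205:235,348:388],(800,600),interpolation=cv2.INTER_LANCZOS4)
cv2.imwrite("pics/c8.png",a[:,:,::-1])
c=np.array([.6205,-.179]); 
for ang in(0,19.2,109.2):
  e=np.array([np.cos(np.radians(ang)),np.sin(np.radians(ang))])
  q0=proj("side",[*c,.062]);q1=proj("side",[*(c+.01*e),.062]);print(ang,"px*20 per mm",((q1-q0)*2).round(1))
print("z",((proj("side",[*c,.072])-proj("side",[*c,.062]))*2).round(1))
E
```

```text
0 px*20 per mm [-6.4 -3.1]
19.2 px*20 per mm [-7.9 -2. ]
109.2 px*20 per mm [-3.3  3.7]
z [ 0.5 -7.6]
```

View pics/c8.png

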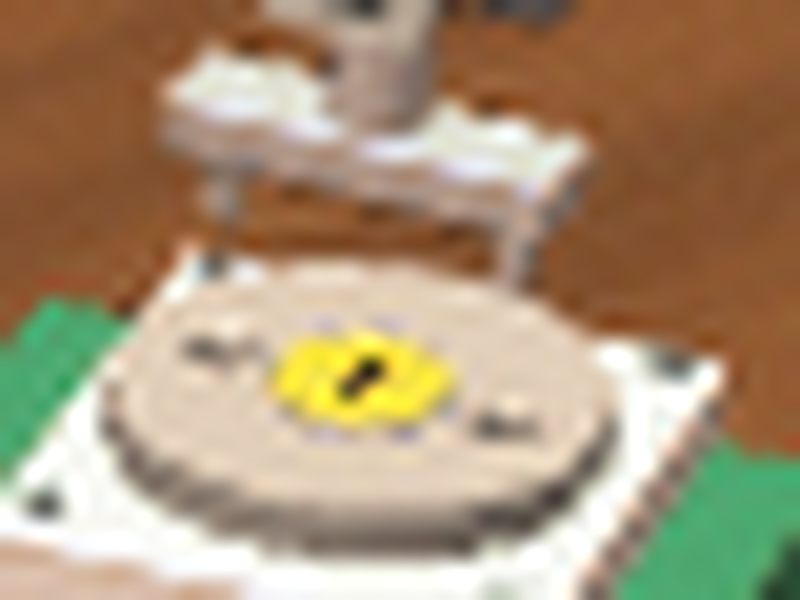

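Request:
apply_moves(
  moves=[
    [0,-0.02,-0.12,0,0],
    [0,0,-0.12,0,0],
    [0,0,0,0,0],
  ],
)

```text
time: 6.55
position: [0.6224, -0.1789, 0.0913]
tcp_rot: [3.017, 1.546, 0.21]
contact_force: [-0.2, -0.5, -1.6]
grip_width: 0.129
```

```bash
python3 - <<'E'
from h import *
st()
E
```

```text
t 6.55 p [ 0.6224 -0.1789  0.0913] x [ 0.025  0.005 -1.   ] yawY -70.82 F [-0.15 -0.47 -1.6 ] M [-0.048  0.046 -0.032] w 0.129 q [ 0.22  0.96  0.04  1.36 -0.07  0.8  -0.95]
```

Request:
apply_moves(
  moves=[
    [-0.06,0,-0.1,0,0],
    [0,0,-0.05,0,0],
  ],
)

```text
time: 6.75
position: [0.6194, -0.1789, 0.0839]
tcp_rot: [3.001, 1.545, 0.195]
contact_force: [0.2, -0.5, -1.2]
grip_width: 0.126
```

```bash
python3 - <<'E'
from h import *
st()
E
```

```text
t 6.75 p [ 0.6194 -0.1789  0.0839] x [ 0.025  0.005 -1.   ] yawY -70.82 F [ 0.2  -0.54 -1.25] M [-0.008  0.015  0.021] w 0.126 q [ 0.22  0.97  0.04  1.38 -0.07  0.78 -0.95]
```

Request:
apply_moves(
  moves=[
    [0.02,0,-0.05,0,0],
    [0,0,-0.03,0,0],
  ],
)

```text
time: 6.95
position: [0.6204, -0.1789, 0.0795]
tcp_rot: [3.003, 1.545, 0.196]
contact_force: [0.5, 1.3, -1.2]
grip_width: 0.131
```

```bash
python3 - <<'E'
from h import *
st()
E
```

```text
t 6.95 p [ 0.6204 -0.1789  0.0795] x [ 0.025  0.005 -1.   ] yawY -70.82 F [ 0.46  1.28 -1.17] M [0.017 0.011 0.008] w 0.131 q [ 0.22  0.98  0.04  1.38 -0.07  0.77 -0.95]
```

Request:
apply_moves(
  moves=[
    [0,0,-0.04,0,0],
    [0,0,-0.03,0,0],
  ],
)

```text
time: 7.15
position: [0.6205, -0.1789, 0.0757]
tcp_rot: [3.002, 1.545, 0.195]
contact_force: [0.1, -0.5, -1.5]
grip_width: 0.133
```

```bash
python3 - <<'E'
from h import *
st()
E
```

```text
t 7.15 p [ 0.6205 -0.1789  0.0757] x [ 0.025  0.005 -1.   ] yawY -70.82 F [ 0.15 -0.46 -1.48] M [-0.021  0.02   0.044] w 0.133 q [ 0.22  0.98  0.04  1.38 -0.07  0.76 -0.95]
```

Request:
apply_moves(
  moves=[
    [0,0,0,-4,0],
    [0,0,0,-3,0],
    [0,0,0,-2,0],
  ],
)

```text
time: 7.45
position: [0.6205, -0.1791, 0.0755]
tcp_rot: [3.003, 1.545, 0.034]
contact_force: [-0.4, -0.9, 0.0]
grip_width: 0.133
```

```bash
python3 - <<'E'
from h import *
st()
E
```

```text
t 7.45 p [ 0.6205 -0.1791  0.0755] x [ 0.026  0.001 -1.   ] yawY -80.1 F [-0.37 -0.88  0.02] M [-0.062  0.121  0.198] w 0.133 q [ 0.2   0.98  0.09  1.38 -0.12  0.76 -1.07]
```

Request:
apply_moves(
  moves=[
    [0,0,0,-4,0],
    [0,0,0,-4,0],
    [0,0,0,-4,0],
    [0,0,0,-4,0],
  ],
)

```text
time: 7.85
position: [0.6205, -0.1796, 0.0755]
tcp_rot: [2.983, 1.545, -0.275]
contact_force: [-0.4, -0.7, -1.1]
grip_width: 0.133
```

```bash
python3 - <<'E'
from h import *
st()
E
```

```text
t 7.85 p [ 0.6205 -0.1796  0.0755] x [ 0.025 -0.007 -1.   ] yawY -96.69 F [-0.43 -0.71 -1.11] M [-0.121  0.151  0.127] w 0.133 q [ 0.16  0.99  0.17  1.38 -0.21  0.76 -1.29]
```

Request:
apply_moves(
  moves=[
    [0,0.01,0,-4,0],
    [0,0,0,-4,0],
    [0,0,0,-4,0],
    [0,0,0,-4,0],
  ],
)

```text
time: 8.25
position: [0.6204, -0.18, 0.0755]
tcp_rot: [2.93, 1.544, -0.619]
contact_force: [-0.8, -1.2, -1.4]
grip_width: 0.129
```

```bash
python3 - <<'E'
from h import *
st()
E
```

```text
t 8.25 p [ 0.6204 -0.18    0.0755] x [ 0.022 -0.016 -1.   ] yawY -113.36 F [-0.79 -1.2  -1.4 ] M [-0.117  0.196  0.181] w 0.129 q [ 0.11  1.    0.26  1.38 -0.3   0.77 -1.51]
```

Request:
apply_moves(
  moves=[
    [0,0.01,0,-2.5,0],
    [0,0,0,-2.5,0],
    [0,0,0,-2.5,0],
  ],
)

```text
time: 8.55
position: [0.6203, -0.1802, 0.0754]
tcp_rot: [2.89, 1.543, -0.797]
contact_force: [-1.0, -0.4, -0.1]
grip_width: 0.125
```

```bash
python3 - <<'E'
from h import *
st()
E
```

```text
t 8.55 p [ 0.6203 -0.1802  0.0754] x [ 0.019 -0.02  -1.   ] yawY -121.23 F [-1.01 -0.35 -0.11] M [-0.077  0.164  0.167] w 0.125 q [ 0.09  1.    0.3   1.38 -0.34  0.78 -1.62]
```

Now small steps, checking for the stop.

Request:
apply_moves(
  moves=[
    [0,0.02,0,-2,0],
    [0,0,0,-2,0],
  ],
)

```text
time: 8.75
position: [0.6202, -0.1802, 0.0755]
tcp_rot: [2.854, 1.542, -0.906]
contact_force: [-0.0, -1.0, -1.1]
grip_width: 0.133
```

```bash
python3 - <<'E'
from h import *
st()
E
```

```text
t 8.75 p [ 0.6202 -0.1802  0.0755] x [ 0.018 -0.023 -1.   ] yawY -125.48 F [-0.01 -1.02 -1.14] M [-0.275  0.107  0.133] w 0.133 q [ 0.08  1.01  0.32  1.38 -0.36  0.79 -1.68]
```

Request:
apply_moves(
  moves=[
    [0,0,0,-1.5,0],
    [0,0,0,-1.5,0],
  ],
)

```text
time: 8.95
position: [0.6201, -0.1802, 0.0755]
tcp_rot: [2.851, 1.542, -0.966]
contact_force: [0.1, -1.6, -0.1]
grip_width: 0.132
```

```bash
python3 - <<'E'
from h import *
st()
E
```

```text
t 8.95 p [ 0.6201 -0.1802  0.0755] x [ 0.017 -0.024 -1.   ] yawY -128.7 F [ 0.09 -1.58 -0.07] M [-0.48   0.152  0.152] w 0.132 q [ 0.08  1.01  0.34  1.38 -0.38  0.79 -1.72]
```

Request:
apply_moves(
  moves=[
    [0,0.01,0.03,0,0],
  ],
)

```text
time: 9.05
position: [0.6199, -0.1799, 0.0767]
tcp_rot: [2.827, 1.542, -0.991]
contact_force: [-0.5, -5.4, -6.2]
grip_width: 0.134
```

```bash
python3 - <<'E'
from h import *
st()
E
```

```text
t 9.05 p [ 0.6199 -0.1799  0.0767] x [ 0.016 -0.024 -1.   ] yawY -128.77 F [-0.46 -5.36 -6.18] M [-1.108  0.15   0.131] w 0.134 q [ 0.08  1.01  0.34  1.38 -0.38  0.79 -1.72]
```

Request:
apply_moves(
  moves=[
    [0,-0.02,0,0,0],
  ],
)

```text
time: 9.15
position: [0.62, -0.1803, 0.0768]
tcp_rot: [2.839, 1.542, -0.978]
contact_force: [0.0, 3.0, 1.0]
grip_width: 0.127
```

```bash
python3 - <<'E'
from h import *
st()
E
```

```text
t 9.15 p [ 0.62   -0.1803  0.0768] x [ 0.016 -0.024 -1.   ] yawY -128.74 F [0.01 3.04 1.04] M [0.798 0.034 0.119] w 0.127 q [ 0.08  1.01  0.34  1.38 -0.38  0.79 -1.72]
```

Request:
apply_moves(
  moves=[
    [0,0.008,0,0,0],
    [0,0,0,-1.5,0],
  ],
)

```text
time: 9.35
position: [0.62, -0.1801, 0.0769]
tcp_rot: [2.846, 1.542, -0.998]
contact_force: [-1.5, -2.0, -3.3]
grip_width: 0.134
```

```bash
python3 - <<'E'
from h import *
st()
E
```

```text
t 9.35 p [ 0.62   -0.1801  0.0769] x [ 0.015 -0.024 -1.   ] yawY -130.25 F [-1.45 -1.95 -3.33] M [-0.558  0.2    0.141] w 0.134 q [ 0.07  1.01  0.35  1.38 -0.38  0.8  -1.74]
```

Request:
apply_moves(
  moves=[
    [0,-0.004,0,-1.5,0],
    [0,0,0,-1.5,0],
  ],
)

```text
time: 9.55
position: [0.6199, -0.1802, 0.0769]
tcp_rot: [2.85, 1.543, -1.052]
contact_force: [-1.1, -2.1, -1.6]
grip_width: 0.129
```

```bash
python3 - <<'E'
from h import *
st()
E
```

```text
t 9.55 p [ 0.6199 -0.1802  0.0769] x [ 0.014 -0.024 -1.   ] yawY -133.52 F [-1.06 -2.15 -1.59] M [-0.462  0.25   0.328] w 0.129 q [ 0.07  1.01  0.36  1.38 -0.4   0.8  -1.78]
```

Request:
apply_moves(
  moves=[
    [0,0,0,-0.7,0],
  ],
)

```text
time: 9.65
position: [0.62, -0.1802, 0.0769]
tcp_rot: [2.846, 1.542, -1.069]
contact_force: [-1.0, -1.8, -1.3]
grip_width: 0.129
```

```bash
python3 - <<'E'
from h import *
st()
E
```

```text
t 9.65 p [ 0.62   -0.1802  0.0769] x [ 0.014 -0.025 -1.   ] yawY -134.33 F [-1.01 -1.76 -1.28] M [-0.453  0.175  0.446] w 0.129 q [ 0.06  1.01  0.37  1.38 -0.41  0.8  -1.8 ]
```

Request:
apply_moves(
  moves=[
    [0,0,0,1.5,0],
    [0,0,0,1.5,0],
    [0,0,0,0.8,0],
  ],
)

```text
time: 9.95
position: [0.6202, -0.1798, 0.0769]
tcp_rot: [2.863, 1.543, -0.98]
contact_force: [-0.9, 0.1, -1.4]
grip_width: 0.132
```

```bash
python3 - <<'E'
from h import *
st()
E
```

```text
t 9.95 p [ 0.6202 -0.1798  0.0769] x [ 0.016 -0.023 -1.   ] yawY -130.24 F [-0.88  0.15 -1.37] M [0.034 0.009 0.018] w 0.132 q [ 0.07  1.01  0.35  1.38 -0.39  0.8  -1.74]
```

Moments are near zero, so the prongs are free. Lifting slowly.

Request:
apply_moves(
  moves=[
    [0,0,0.06,0,0],
    [0,0,0.08,0,0],
    [0,0,0.1,0,0],
  ],
)

```text
time: 10.25
position: [0.6201, -0.1794, 0.0894]
tcp_rot: [2.873, 1.544, -0.97]
contact_force: [-0.1, 0.3, -0.3]
grip_width: 0.129
```

```bash
python3 - <<'E'
from h import *
st()
E
```

```text
t 10.25 p [ 0.6201 -0.1794  0.0894] x [ 0.015 -0.022 -1.   ] yawY -130.18 F [-0.06  0.28 -0.29] M [0.023 0.019 0.004] w 0.129 q [ 0.07  0.99  0.35  1.37 -0.38  0.82 -1.74]
```

Request:
apply_moves(
  moves=[
    [0,0,0.5,0,0],
    [0,0,0.8,0,0],
    [-0.05,0.5,0,8.5,0],
    [-0.05,0.7,0,8.5,0],
    [-0.05,0.7,0,8.5,0],
    [-0.05,0.7,0,8.5,0],
    [-0.05,0.7,0,8.5,0],
    [-0.05,0.7,0,8.5,0],
    [-0.05,0.7,0,8.5,0],
    [-0.05,0.6,0,1,0],
    [-0.05,0.5,0,0,0],
    [0,0,0,0,0],
  ],
)

```text
time: 11.45
position: [0.5955, 0.1213, 0.1642]
tcp_rot: [2.906, 1.534, 0.141]
contact_force: [0.0, 0.1, -1.0]
grip_width: 0.131
```

```bash
python3 - <<'E'
from h import *
st(); im,_=shot("top","t8")
for c in((384,220),(389.5,234),(378,224),(394,230)):
    pass
g=im.astype(float).sum(2); v,u=np.mgrid[:480,:640]
m=((u-386.7)**2+(v-227)**2<9.5**2)&(g<500); k,l,s,ce=cv2.connectedComponentsWithStats(m.astype(np.uint8)); print(s[1:,4],ce[1:])
if k==3:
    a=hc(im,ce[1],r=3)[1];b=hc(im,ce[2],r=3)[1];d=a-b;print((a+b)/2,np.hypot(*d[:2]),np.degrees(np.arctan2(d[1],d[0]))%180-180)
E
```

```text
t 11.45 p [0.5955 0.1213 0.1642] x [ 0.036  0.005 -0.999] yawY -68.4 F [ 0.04  0.05 -1.  ] M [-0.074  0.036 -0.029] w 0.131 q [-0.32  0.81  0.13  1.48 -0.12  0.83 -1.34]
[6 4] [[390.83333333 220.83333333]
 [382.5        233.5       ]]
[ 0.62054417 -0.17884186  0.062     ] 0.035229474030690634 -36.871897570777946
```

Request:
apply_moves(
  moves=[
    [0,0.4,0,-1,0],
    [-0.05,0.38,0,0,0],
    [0,0,-0.7,0,0],
    [0,0,-0.7,0,0],
    [0,0,-0.1,0,0],
    [0,0,0,0,0],
  ],
)

```text
time: 12.1
position: [0.5956, 0.1534, 0.0908]
tcp_rot: [2.796, 1.529, 0.004]
contact_force: [0.6, -0.1, -0.4]
grip_width: 0.134
```

```bash
python3 - <<'E'
from h import *
st()
E
```

```text
t 12.1 p [0.5956 0.1534 0.0908] x [ 0.042  0.    -0.999] yawY -69.98 F [ 0.63 -0.09 -0.44] M [-0.032  0.044  0.044] w 0.134 q [-0.37  0.92  0.13  1.52 -0.14  0.67 -1.41]
```

Request:
apply_moves(
  moves=[
    [-0.08,0.16,0,0.5,0],
    [0,0,0,0,0],
  ],
)

```text
time: 12.3
position: [0.5925, 0.1613, 0.0934]
tcp_rot: [2.806, 1.527, 0.022]
contact_force: [1.4, 0.7, -1.3]
grip_width: 0.134
```

```bash
python3 - <<'E'
from h import *
st()
E
```

```text
t 12.3 p [0.5925 0.1613 0.0934] x [ 0.044  0.001 -0.999] yawY -69.52 F [ 1.38  0.69 -1.25] M [-0.005  0.066  0.042] w 0.134 q [-0.39  0.91  0.13  1.53 -0.14  0.67 -1.41]
```

Request:
apply_moves(
  moves=[
    [-0.02,0,-0.3,0,0],
    [0,0,-0.3,0,0],
    [0,0,0,0,0],
  ],
)

```text
time: 12.6
position: [0.5929, 0.1618, 0.0658]
tcp_rot: [2.829, 1.522, 0.046]
contact_force: [-0.2, 0.4, -0.2]
grip_width: 0.132
```

```bash
python3 - <<'E'
from h import *
st()
E
```

```text
t 12.6 p [0.5929 0.1618 0.0658] x [ 0.049  0.002 -0.999] yawY -69.5 F [-0.25  0.4  -0.23] M [-0.047  0.079 -0.004] w 0.132 q [-0.38  0.95  0.12  1.55 -0.15  0.61 -1.41]
```

Request:
apply_moves(
  moves=[
    [-0.02,-0.02,-0.18,0,0],
    [0,0,-0.1,0,0],
  ],
)

```text
time: 12.8
position: [0.5926, 0.1608, 0.0522]
tcp_rot: [2.835, 1.52, 0.052]
contact_force: [0.6, 0.2, -0.9]
grip_width: 0.132
```

```bash
python3 - <<'E'
from h import *
st()
E
```

```text
t 12.8 p [0.5926 0.1608 0.0522] x [ 0.051  0.003 -0.999] yawY -69.51 F [ 0.59  0.18 -0.92] M [ 0.006  0.022 -0.004] w 0.132 q [-0.38  0.97  0.12  1.56 -0.15  0.58 -1.4 ]
```

Request:
apply_moves(
  moves=[
    [0,0,-0.07,0,0],
    [0,0,-0.05,0,0],
  ],
)

```text
time: 13.0
position: [0.5927, 0.1607, 0.0457]
tcp_rot: [2.834, 1.52, 0.05]
contact_force: [0.1, -1.1, -1.2]
grip_width: 0.128
```

```bash
python3 - <<'E'
from h import *
st()
E
```

```text
t 13.0 p [0.5927 0.1607 0.0457] x [ 0.051  0.003 -0.999] yawY -69.51 F [ 0.09 -1.06 -1.24] M [-0.031  0.072  0.018] w 0.128 q [-0.38  0.98  0.11  1.56 -0.15  0.56 -1.4 ]
```

Request:
apply_moves(
  moves=[
    [0,0,-0.04,0,0],
    [0,0,-0.02,0,0],
  ],
)

```text
time: 13.2
position: [0.5927, 0.1607, 0.0424]
tcp_rot: [2.834, 1.52, 0.05]
contact_force: [-0.4, 0.6, -1.3]
grip_width: 0.135
```

```bash
python3 - <<'E'
from h import *
st()
E
```

```text
t 13.2 p [0.5927 0.1607 0.0424] x [ 0.051  0.003 -0.999] yawY -69.52 F [-0.41  0.62 -1.27] M [-0.027  0.086 -0.022] w 0.135 q [-0.38  0.98  0.11  1.56 -0.15  0.56 -1.4 ]
```

Not touching yet; one more small step.

Request:
apply_moves(
  moves=[
    [0,0,-0.02,0,0],
  ],
)

```text
time: 13.3
position: [0.593, 0.1607, 0.0418]
tcp_rot: [2.837, 1.519, 0.053]
contact_force: [-3.1, -0.5, 18.5]
grip_width: 0.131
```

```bash
python3 - <<'E'
from h import *
st()
E
```

```text
t 13.3 p [0.593  0.1607 0.0418] x [ 0.051  0.003 -0.999] yawY -69.52 F [-3.13 -0.53 18.54] M [-0.165  0.965 -0.041] w 0.131 q [-0.38  0.99  0.11  1.56 -0.15  0.55 -1.4 ]
```

Request:
apply_moves(
  moves=[
    [0,0,0.01,0,0],
    [0,0,0,0,15],
    [0,0,0,0,20],
    [0,0,0,0,30],
    [0,0,0,0,45],
    [0,0,0,0,50],
    [0,0,0,0,50],
  ],
  newtons=20,
)

```text
time: 14.0
position: [0.5935, 0.1609, 0.0429]
tcp_rot: [2.842, 1.518, 0.058]
contact_force: [0.1, -0.6, -1.2]
grip_width: 0.497
```

```bash
python3 - <<'E'
from h import *
st()
E
```

```text
t 14.0 p [0.5935 0.1609 0.0429] x [ 0.053  0.003 -0.999] yawY -69.52 F [ 0.11 -0.57 -1.2 ] M [-0.072  0.113  0.04 ] w 0.497 q [-0.38  0.98  0.11  1.56 -0.15  0.56 -1.4 ]
```

Open and clear. Lifting straight up, then backing off sideways so the top camera can see.

Request:
apply_moves(
  moves=[
    [0,0,0.3,0,50],
    [0,0,0.5,0,50],
    [0,0,0.8,0,50],
    [0,0,0.8,0,50],
    [-0.3,0,0.6,0,50],
    [-0.8,-0.3,0,0,50],
    [-0.8,-0.8,0,0,50],
    [-0.8,-0.8,0,0,50],
    [0,-0.8,0,0,50],
    [0,-0.4,0,0,50],
    [0,0,0,0,50],
  ],
)

```text
time: 15.1
position: [0.4589, 0.0088, 0.2088]
tcp_rot: [2.869, 1.509, 0.086]
contact_force: [-0.6, 0.6, -1.0]
grip_width: 0.502
```

```bash
python3 - <<'E'
from h import *
st(); im,d=shot("top","t9"); i2,d2=shot("side","s9")
P=cloud("top",d); Q=P[215:275,213:273].reshape(-1,3); Q=Q[(Q[:,2]>.075)&(Q[:,2]<.1)]
print("grip",len(Q),cv2.minAreaRect(Q[:,:2].astype(np.float32)*1000),Q[:,2].mean(),Q[:,2].max())
a0=np.load("top0.npz")["im"]
cv2.imwrite("pics/c9.png",np.hstack([cv2.resize(i2[150:330,150:420],(540,360)),cv2.resize(i2[255:325,230:290],(258,360),interpolation=cv2.INTER_CUBIC)])[:,:,::-1])
a,b=[hc(im,c,r=3)[1] for c in((390.8,220.8),(382.5,233.5))]; d=a-b; print(np.degrees(np.arctan2(d[1],d[0])))
df=np.abs(im.astype(int)-a0).sum(2); print("changed px per block near bystanders",{c:int((df[c[1]-8:c[1]+9,c[0]-8:c[0]+9]>90).sum()) for c in((254,182),(372,182),(313,296),(307,241),(134,271),(492,247))})
E
```

```text
t 15.1 p [0.4589 0.0088 0.2088] x [ 0.061  0.005 -0.998] yawY -69.45 F [-0.62  0.63 -0.96] M [-0.005  0.05  -0.008] w 0.502 q [-0.16  0.53  0.11  1.97 -0.1   0.58 -1.19]
grip 114 ((592.2808227539062, 159.75851440429688), (45.61680221557617, 12.278326988220215), 20.723955154418945) 0.08545787810015273 0.09121568726122455
-36.87901688225878
changed px per block near bystanders {(254, 182): 0, (372, 182): 0, (313, 296): 246, (307, 241): 0, (134, 271): 0, (492, 247): 0}
```

View pics/c9.png

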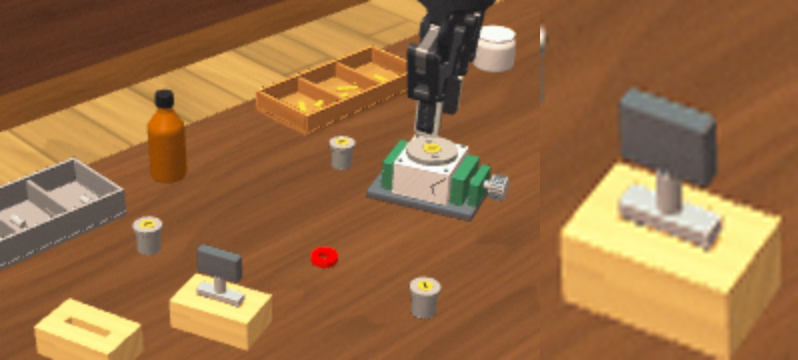

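```bash
python3 -c "
from h import *
a=np.load('side0.npz')['im'].astype(int);b=np.load('s9.npz')['im'];print((np.abs(a-b).sum(2)[285:312,350:375]>90).sum())
print(bot.close_job())"
```

```text
0
the job is handed in; nothing more can be done
None
```

The lock ring is turned clockwise to its stop, the spanner is back standing in its own rest (the farthest-right one), and the job is handed in at about 15 s.

**Turning the ring:** Both prongs went into the holes without measurable contact force. Turning took about 0.13–0.2 N m. At the end the torque rose steadily to 0.45 N m over the last degree or two, which I read as the stop. I then unloaded and lifted out. The holes moved from 19.2° to −36.9° in the top camera, about 0.98 rad. That would put the start at 0.22 if the ring is home, which is within the stated range. The home position is inferred from the torque and this angle, not measured directly.

**Last checks:**
- **Spanner:** it stands upright in the slot. Its grip top is at 85.5 mm, the same as before, and its position and angle are within about 2 mm and 2° of the start.
- **Bystanders:** none showed a change in the pictures. The cylinder nearest the robot was hidden by the arm in the top view, but was unchanged in the side view.

**Disagreements and rough spots:**
- The fingertips showed in the side camera about 3 cm higher than the stated tool frame implied. I worked from the images and contact there instead.
- The tool slowly tilted by up to about 3°.
- Side forces peaked at about 8 N in the ring and 18 N when setting the spanner down in the rest.

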